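# Roll a mould carton into the drying bay and fold its cover shut

### The arm

A 6-joint arm with a two-finger parallel gripper is mounted at the origin on the work surface. World frame = base frame: x ahead of the robot, y to its left, z up, the work surface at z = 0. Lengths are in m, angles in rad, forces in N, time in s.
With the tool pointing down it reaches from about 0.3 to 0.825 m from the base axis. Payload 5.4 kg.
Tool frame: the origin (TCP) lies between the finger pads, 19 mm behind the fingertips; this is the grasp point; z points along the fingers, y is the line along which they close (so a half turn about z gives the same grasp; the last joint's range is limited). The gripper opens to 92 mm and grips with 3 to 60 N. Pads are 20 mm wide; open, the fingers measure 128 mm over their backs; the gripper's body (75 mm by 189 mm) begins 69 mm behind the grasp point.
Start: joints at [1.093, 0.158, 1.597, -0, 1.386, -0.21], TCP at [0.152, 0.554, 0.233] pointing down, gripper open.
Joint ranges: [-2.91, 2.91], [-0.94, 2.29], [0.18, 2.7], [-1.29, 4.43], [0.17, 2.64], [-3, 3]. Speed limits (rad/s): [2.57, 2.57, 3.14, 3.14, 3.14, 3.14].

### API

Orientations are given as a unit quaternion [w, x, y, z].
In Python, from workcell import bot gives the robot as it stands. The module is installed in compiled form; this text tells all that it offers.
- The arm moves only by the shell command python3 -m jog 'ROWS'. ROWS is JSON, a list of rows, each a list of 7 numbers: the closure, from -1 (fully open) to 1 (shut), then the shift along the world's x, y, z each as a share of 10 cm, from -1 to 1, then the turn, a rotation vector about the world's x, y, z each as a share of 60 degrees, from -1 to 1. A call has 1 to 8 rows; each row is the pose to reach, as a shift and turn from the pose commanded when the call began; what a row does not reach only later rows make up. A row lasts 1/10 s, in which the tool goes at most 50 mm and 8.59 degrees, less where a joint would pass 70% of its speed; a pose out of reach is approached as far as the arm can. A call with a number of a shift or a turn outside -1 to 1 is refused whole. A call with a gripper value outside its range is refused whole. The fingers move at their own pace and stop on an object; the grip force is fixed at half the most. Time passes only in rows, so rows that repeat a pose let the fingers close. It gives the time, the measured TCP pose, the force, the opening and the grip force at its end, in the units of the state.
- bot.read_state(): the state, without advancing time (a new reading comes with each control period).
- bot.grab_frame(name): name is "scene" or "top" or "wrist"; returns a dict with "frame" (420x560x3 uint8, red, green, blue), "z_map" (420x560 float32, m along the optical axis (not along the pixel's ray), 0 where there is no reading), "mtx" (3x3 intrinsics, pixels), "eye" and "attitude" of the camera in the world; the wrist camera has in their place "T_tool_cam" (4x4, takes a point from camera to tool coordinates, whose origin is the TCP and whose axes are the flange's). Camera axes: x right, y down, z forward; pixel columns grow to the right and rows downward; lengths in m; the calibration is good to about 2 mm. A picture is of the moment at which its call begins: read the wrist's pose just before it.
- bot.sign_off(): hands the job in; it is judged then, once.
The state is a dict: "time": time; "q": joint angles; "qd": joint speeds; "joint_torque": joint torques, N m; "tool_pos": TCP position; "ee_rot": TCP orientation; "ft_force": force on the tool from outside, world axes, zero at the start; "wrist_torque": the same for the moment, N m; "width": opening from 0.0 (shut) to 1.0 (fully open); "finger_force": force on a finger pad.
Only numpy, scipy, OpenCV 4.12 (cv2) and the standard library are available. Lean on these libraries where they do the work, as an engineer would, in place of code of your own. Each camera call takes 0.05 s, during which the arm holds its last target. There are 200 camera calls.

### The job

Push the cardboard carton with the plaster mould along the roller track, in under the heater bar, until it stands fully home against the end stop of the bay. Then fold the bay's blue cover all the way down, so that it lies flat over the carton with its yellow lip dropped behind the carton's rear edge. Leave the other things on the bench where they are.

Things in the scene. Friction and masses are not known exactly. Their poses are not given: they have to be found in the camera images.
- line: Fixed roller track (grey) ending in a bay (green) at its -y end. Origin on the table under the bay's mouth, mid-track; z up, +y from the bay out along the track, x across it. Free rollers, tops at z = 60 mm, from y = -120 to +335. Side channels: inner faces x = +-60, tops z = 75. Bay: y = -135 to 0, cheeks x = +-60 to 66, tops z = 104 mm.
- end_stop (a point): Centre of the face of the bay's green end stop: x = 0, y = -135, z = 100 mm of the line. The stop is 136 mm wide, 10 mm thick, its top at z = 136 mm. The carton is fully home when its leading face touches it.
- heater (a point): Centre of the underside of the dark heater bar fixed across the track over the bay's mouth. In the line's frame: bar x = -70 to +155, y = -12 to +40, z = 248 to 292 mm; its post, 28 mm thick, stands at x = +145, y = +14. A tool pointing straight down cannot follow the carton home beneath it; one leaning back along the track (body towards +y) can.
- carton: Loose cardboard tray, 110 mm across the track (its x), 130 mm along it (its y), 75 mm high, filled to the rim with a white dimpled plaster mould; about 0.6 kg. Stands on the rollers outside the bay, 5 mm play to each side. Origin: centre of its underside. Home: origin at y = -70 mm of the line, rear edge at y = -5 mm.
- cover (a joint): Hinge of the blue cover, rad: 0 = shut, level over the bay; grows as it opens upward; 1.57 = upright over the end stop; at most 1.95. Stiff: it stays where it is left (0.3 N m to move). Plate 120 mm wide, 6 mm thick, reaching 154 mm from the hinge; shut, its top is at z = 147 mm, 12 mm above the carton's rim.
- cover_hinge (a point): Middle of the cover's hinge line, above the end stop: x = 0, y = -145, z = 145 mm of the line. The hinge line runs along the line's x.
- cover_lip (a point): Middle of the lower edge of the yellow lip at the cover's free end, 100 mm wide, 6 mm thick, standing 23 mm below the cover's underside. Shut, this point is at x = 0, y = +6, z = 118 mm of the line: the lip hangs 17 mm down behind the rear edge of a carton that is home.
- tape: Bystander: black roll of tape lying flat, 92 mm diameter, 45 mm high, beyond the track's outer end; origin at the centre of its underside.
- mould_plate: Bystander: dimpled plaster mould plate 105 x 165 x 30 mm lying flat behind the end stop; origin at the centre of its underside.
- ring_mould: Bystander: plaster ring mould, 140 mm diameter, 45 mm high, lying flat behind the end stop; origin at the centre of its underside.
- spray: Bystander: lime green spray bottle, 72 mm diameter, 183 mm high, standing on the far side of the track; origin at the centre of its underside.
- vase_mould: Bystander: plaster vase mould, 104 mm diameter at the top, 130 mm high, standing on the far side of the track; origin at the centre of its underside.
- scraper: Bystander: scraper 180 mm long lying beside the track on its far side; origin in its middle, on the table.
Not all that is in view belongs to the job. Leave any orange or turquoise look-alike of the carton alone.

How it is judged:
By the outcome, as a careful person would: the job done as asked, in the order asked, and still so for the second after the job is handed in, with the robot touching nothing.
It also fails if it takes over 53 s, if anything falls off the work surface, if the arm or the gripper's body presses on something with over 40 N, if the wrist force passes 120 N, or if a joint passes its speed limit or range.

## Working session

There is one attempt and no reset: what is moved stays moved. The work goes in short steps, Python scripts to look and compute and a shell command to move; the robot and the scene stay as the last step left them, time stands still between calls to the robot, and variables do not carry over. Pictures are saved under pics/ and viewed, at most 10 in all, crops included, and the job is handed in when it is done.

```bash
mkdir -p pics; cat > h.py <<'E'
import numpy as np, cv2
from scipy.spatial.transform import Rotation as R
from workcell import bot
def rot(a):
    a=np.array(a,float)
    return a if a.shape==(3,3) else R.from_quat(a[[1,2,3,0]]).as_matrix()
def grab(n,save=None):
    f=bot.grab_frame(n)
    if save: cv2.imwrite('pics/'+save,cv2.cvtColor(f['frame'],cv2.COLOR_RGB2BGR))
    return f
def cloud(f):
    z=f['z_map'];K=np.array(f['mtx']);v,u=np.mgrid[:z.shape[0],:z.shape[1]]
    P=np.stack([(u-K[0,2])/K[0,0]*z,(v-K[1,2])/K[1,1]*z,z],-1)
    return P@rot(f['attitude']).T+np.array(f['eye'])
E
python3 - <<'E'
from h import *
print(bot.read_state())
for n in('scene','top'):
    f=grab(n,n+'0.png'); print(n,f['eye'],f['attitude'],f['mtx'])
    np.savez('/tmp/'+n,f=f['frame'],P=cloud(f),z=f['z_map'])
E
```

```text
{'time': 0.0, 'q': array([ 1.09292748e+00,  1.59038599e-01,  1.59819567e+00,  5.22401220e-06,
        1.38621055e+00, -2.10096774e-01]), 'qd': array([-6.91027475e-05, -1.64642081e-03, -2.48370613e-04, -2.29683379e-04,
        1.95798633e-03,  1.03602783e-03]), 'joint_torque': array([-1.19640808e-03, -3.85584283e+01, -3.22101045e+01,  6.99757738e-02,
        3.81645968e-02, -1.56024435e-04]), 'tool_pos': array([0.15187912, 0.55397583, 0.23234308]), 'ee_rot': array([-3.14727872e-04,  1.33486819e-01,  9.91050156e-01, -8.70965057e-04]), 'ft_force': array([-0.16948911, -0.03634028, -0.70149896]), 'wrist_torque': array([-0.02927835,  0.03095434,  0.00989255]), 'finger_force': 0.0, 'width': 1.0008730982182503}
scene [1.66055106 0.65826126 1.42245948] [-0.20618296  0.49507978  0.77702323 -0.32957473] [[533.14374087   0.         279.33018203]
 [  0.         533.14374087 212.37941911]
 [  0.           0.           1.        ]]
top [0.31377378 0.09926565 1.35185278] [ 0.04409446 -0.70523705  0.70617722 -0.04483435] [[412.92092206   0.         278.21053933]
 [  0.         412.92092206 211.79633379]
 [  0.           0.           1.        ]]
```

View pics/scene0.png

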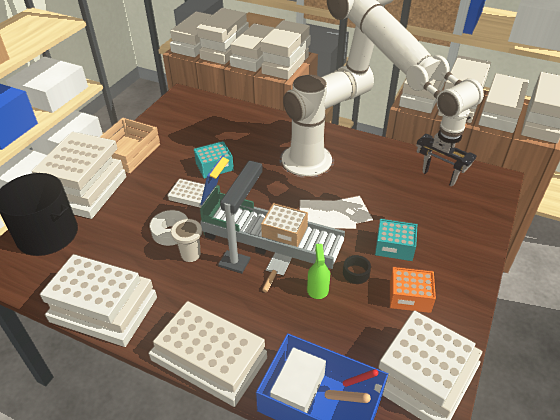

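View pics/top0.png

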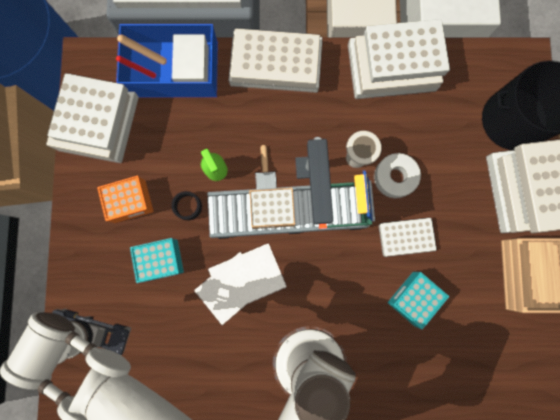

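```bash
python3 - <<'E'
import numpy as np,cv2
d=np.load('/tmp/top.npz');P=d['P'];f=d['f']
reg=np.zeros(f.shape[:2],bool);reg[130:245,195:385]=1
def rect(m,n):
    q=P[m][:,:2].astype(np.float32); r=cv2.minAreaRect(q*1000); print(n,m.sum(),np.round(r[0],1),np.round(r[1],1),round(r[2],2),'z',np.round(np.percentile(P[m][:,2],[5,50,95]),4))
z=P[...,2]
c=reg.copy();c[:,:245]=0;c[:,300:]=0
rect(c&(z>.12)&(z<.15)&(P[...,0]<.53)&(P[...,0]>.38),'carton')
h=reg&(z>.27)&(z<.31);h[:,345:]=0;rect(h,'heater')
t=reg&(z>.066)&(z<.09);rect(t,'chan')
hsv=cv2.cvtColor(f,cv2.COLOR_RGB2HSV)
g=reg&(hsv[...,0]>60)&(hsv[...,0]<90)&(hsv[...,1]>60);g[:,:310]=0
for zz in((.095,.11),(.125,.145)): rect(g&(z>zz[0])&(z<zz[1]),'green%s'%(zz,))
y=reg&(hsv[...,0]>20)&(hsv[...,0]<35)&(hsv[...,1]>120);rect(y,'yellow')
b=reg&(hsv[...,0]>100)&(hsv[...,0]<130)&(hsv[...,1]>120)&(z>.1);rect(b,'blue')
# channel edge lines: side channel tops fit
q=P[t];A=np.polyfit(q[:,1],q[:,0],1);
up=q[q[:,0]>np.polyval(A,q[:,1])];lo=q[q[:,0]<=np.polyval(A,q[:,1])]
for s in(up,lo):
    l=cv2.fitLine(s[:,:2].astype(np.float32),cv2.DIST_HUBER,0,.01,.01).ravel();print(np.round(l,4),np.round(s[:,1].min(),4),np.round(s[:,1].max(),4))
k=reg&(z>.04)&(z<.09);rect(k,'track')
big=cv2.resize(f[125:250,190:400],None,fx=3.8,fy=3.8,interpolation=cv2.INTER_CUBIC);cv2.imwrite('pics/topc.png',big[...,::-1])
E
```

```text
carton 1479 [479.4 117. ] [103.8 130. ] 2.8 z [0.1273 0.1316 0.1364]
heater 1727 [534.4 -12.6] [228.9  52.3] 3.68 z [0.2871 0.2924 0.2958]
chan 871 [529.8  74.7] [230.6 504.7] 3.67 z [0.0683 0.0754 0.0834]
green(0.095, 0.11) 104 [ 495.2 -107.4] [130.2 116. ] 3.61 z [0.0974 0.1041 0.1085]
green(0.125, 0.145) 18 [ 440.3 -172.5] [14.2  8.8] 6.59 z [0.1303 0.1358 0.1388]
yellow 397 [480.4 125.6] [567.8 305.5] 73.84 z [0.0004 0.2881 0.2933]
blue 34 [ 497.3 -147.8] [117.4  38.6] 2.59 z [0.1268 0.2687 0.297 ]
[ 0.0576 -0.9983  0.5444  0.1569] -0.1676 0.3324
[ 0.0551 -0.9985  0.4174  0.1007] -0.1843 0.3096
track 4524 [532.6  57.3] [236.2 619.6] 3.45 z [0.0462 0.059  0.0775]
```

View pics/topc.png

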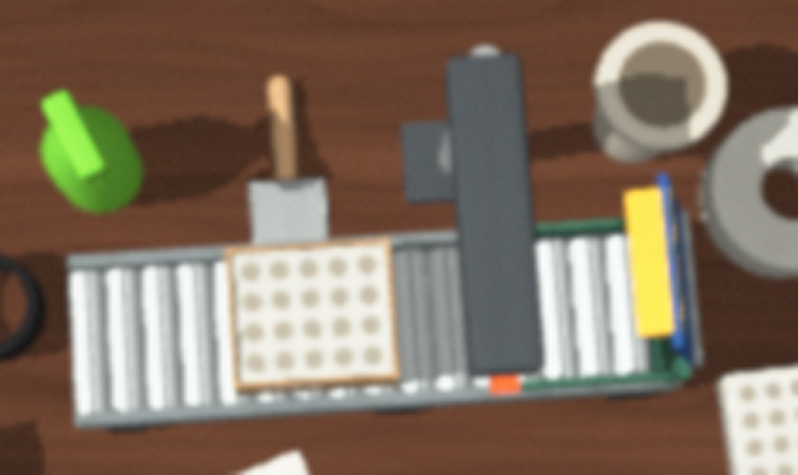

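The top view shows the carton at crop pixels (315,315), the heater at (495,215) and the open blue cover with its yellow lip at (655,260). The lime spray bottle is at (93,155), level with the start of the push.

```bash
python3 - <<'E'
import numpy as np,cv2
O=np.array([.4915,-.030]);th=np.radians(3.6);A=np.array([[np.cos(th),np.sin(th)],[-np.sin(th),np.cos(th)]])
for n in('top','scene'):
    d=np.load('/tmp/%s.npz'%n);P=d['P'];hsv=cv2.cvtColor(d['f'],cv2.COLOR_RGB2HSV);H,S,V=cv2.split(hsv)
    L=P.copy();L[...,:2]=(P[...,:2]-O)@A.T
    near=(abs(L[...,0])<.3)&(L[...,1]>-.3)&(L[...,1]<.45)&(P[...,2]>.005)&(d['z']>0)
    def s(m,t):
        q=L[m]*1000
        if len(q)>5: print(n,t,len(q),'x',np.percentile(q[:,0],[2,50,98]).round(),'y',np.percentile(q[:,1],[2,50,98]).round(),'z',np.percentile(q[:,2],[2,50,98]).round())
    s(near&(H>40)&(H<65)&(S>120),'spray')
    s(near&(H>20)&(H<35)&(S>120)&(P[...,2]>.2),'lip')
    s(near&(H>105)&(H<130)&(S>120)&(P[...,2]>.12),'blue')
    s(near&(H>60)&(H<95)&(S>60)&(P[...,2]>.11),'greenstop')
    c=(abs(L[...,0])<.08)&(L[...,1]>.05)&(L[...,1]<.25)&(P[...,2]>.1)&(P[...,2]<.15)&(d['z']>0); s(c,'carton')
    s((abs(L[...,0])<.2)&(L[...,1]>-.04)&(L[...,1]<.07)&(P[...,2]>.27)&(P[...,2]<.31)&(d['z']>0),'heater')
E
```

```text
top spray 556 x [112. 139. 175.] y [289. 314. 354.] z [ 19. 115. 187.]
top lip 320 x [-49.  -0.  47.] y [-97. -87. -76.] z [285. 289. 294.]
top blue 32 x [-60. -55.  56.] y [-136. -108.  -98.] z [127. 274. 298.]
top greenstop 32 x [-68. -61.  -5.] y [-144. -136.  -95.] z [110. 133. 139.]
top carton 1638 x [-54.  -0.  54.] y [ 85. 147. 210.] z [125. 132. 138.]
top heater 1727 x [-67.  39. 149.] y [-10.  16.  40.] z [280. 292. 297.]
scene spray 823 x [122. 175. 192.] y [295. 329. 359.] z [ 10.  97. 184.]
scene lip 155 x [-50.   2.  48.] y [-100.  -88.  -76.] z [281. 288. 296.]
scene blue 183 x [-49.  31.  61.] y [-137. -123. -101.] z [163. 206. 294.]
scene greenstop 75 x [-66.  -6.  70.] y [-145. -139. -132.] z [114. 133. 142.]
scene carton 1181 x [-54.  12.  59.] y [ 85. 151. 212.] z [103. 129. 137.]
scene heater 890 x [-63.  62. 157.] y [-8. 20. 42.] z [272. 290. 297.]
```

```bash
python3 -m jog '[[1,0.5,-0.4,0.3,0,0,-0.14],[1,1,-0.8,0.3,0,0,-0.28],[1,1,-1,0.3,0,0,-0.42],[1,1,-1,0.3,0,0,-0.56],[1,1,-1,0.3,0,0,-0.7],[1,1,-1,0.3,0,0,-0.84],[1,1,-1,0.3,0,0,-1],[1,1,-1,0.3,0,0,-1]]'
```

```text
time: 0.9
tool_pos: [0.252, 0.4542, 0.2629]
ee_rot: [-0.0, 0.612, 0.791, -0.0]
ft_force: [-0.2, 1.2, -0.3]
width: 0.325
finger_force: 0.0
```

```bash
python3 -m jog '[[1,0.4,-0.4,0,0,0,-0.1],[1,0.8,-0.8,0,0,0,-0.185],[1,1,-1,0,0,0,-0.185],[1,1,-1,0,0,0,-0.185]]'; python3 -m jog '[[1,0.4,-0.4,0,0,0,0],[1,0.8,-0.8,0,0,0,0],[1,1,-1,0,0,0,0],[1,1,-1,0,0,0,0]]';python3 -m jog '[[1,0.24,-0.45,0,0,0,0],[1,0.24,-0.45,-0.4,0,0,0],[1,0.24,-0.45,-0.8,0,0,0],[1,0.24,-0.45,-1,0,0,0],[1,0.24,-0.45,-1,0,0,0]]'
```

```text
time: 1.3
tool_pos: [0.3549, 0.3515, 0.263]
ee_rot: [0.001, 0.686, 0.728, -0.0]
ft_force: [0.0, 0.0, 0.1]
width: 0.008
finger_force: 0.0
time: 1.7
tool_pos: [0.4544, 0.252, 0.263]
ee_rot: [0.0, 0.686, 0.728, -0.0]
ft_force: [-0.5, 0.6, 0.7]
width: 0.005
finger_force: 0.0
time: 2.2
tool_pos: [0.4727, 0.2102, 0.1595]
ee_rot: [-0.003, 0.684, 0.73, -0.003]
ft_force: [-1.1, -0.2, 0.2]
width: 0.005
finger_force: 0.0
```

```bash
python3 -m jog '[[1,0.03,0,-0.3,0,0,0],[1,0.03,0,-0.55,0,0,0],[1,0.03,0,-0.57,0,0,0],[1,0.03,0,-0.57,0,0,0]]'; python3 -m jog '[[1,0.01,-0.1,0,0,0,0],[1,0.01,-0.2,0,0,0,0],[1,0.02,-0.3,0,0,0,0],[1,0.02,-0.4,0,0,0,0],[1,0.03,-0.5,0,0,0,0],[1,0.04,-0.6,0,0,0,0],[1,0.04,-0.7,0,0,0,0],[1,0.05,-0.8,0,0,0,0]]'; python3 -m jog '[[1,0.01,-0.1,0,0,0,0],[1,0.01,-0.15,0,0,0,0],[1,0.01,-0.18,0,0,0,0],[1,0.01,-0.2,0,0,0,0],[1,0.01,-0.2,0,0,0,0]]'
```

```text
time: 2.6
tool_pos: [0.4793, 0.2103, 0.1074]
ee_rot: [0.0, 0.684, 0.729, 0.0]
ft_force: [-0.8, -1.1, 0.5]
width: 0.005
finger_force: 0.0
time: 3.4
tool_pos: [0.484, 0.1286, 0.1062]
ee_rot: [-0.0, 0.685, 0.729, -0.0]
ft_force: [0.1, 1.7, 1.4]
width: 0.004
finger_force: 0.7
time: 3.9
tool_pos: [0.4851, 0.1093, 0.1062]
ee_rot: [-0.0, 0.685, 0.729, -0.0]
ft_force: [-0.3, 0.6, -0.9]
width: 0.002
finger_force: 0.0
```

```bash
python3 - <<'E'
from h import *
f=grab('top','t1.png');P=cloud(f);O=np.array([.4915,-.030]);th=np.radians(3.6);A=np.array([[np.cos(th),np.sin(th)],[-np.sin(th),np.cos(th)]])
L=P.copy();L[...,:2]=(P[...,:2]-O)@A.T
s=bot.read_state();print((s['tool_pos'][:2]-O)@A.T,s['tool_pos'],s['ft_force'],s['q'])
c=(abs(L[...,0])<.07)&(L[...,1]>-.1)&(L[...,1]<.25)&(L[...,2]>.12)&(L[...,2]<.145)
print(np.percentile(L[c][:,1],[1,5,50,95,99]))
E
```

```text
[0.00232724 0.13958885] [0.48505779 0.10945953 0.10623215] [ 0.128734   -0.7289155  -0.27743981] [-2.14693763e-02  9.90264321e-02  1.92950867e+00 -1.93265794e-04
  1.11329781e+00 -8.35678120e-02]
[0.0293029  0.03079625 0.04790628 0.10677503 0.12525946]
```

```bash
python3 -m jog '[[1,-0.01,0.15,0,-0.1,-0.006,0],[1,-0.01,0.17,0,-0.24,-0.015,0],[1,-0.02,0.17,0,-0.38,-0.024,0],[1,-0.02,0.17,0,-0.52,-0.033,0],[1,-0.02,0.17,0,-0.66,-0.042,0],[1,-0.02,0.17,0,-0.8,-0.05,0],[1,-0.02,0.17,0,-0.8,-0.05,0],[1,-0.02,0.17,0,-0.8,-0.05,0]]'; python3 - <<'E'
from h import *
grab('scene','s1.png')
s=bot.read_state();print(s['q'],rot(s['ee_rot'])[:,2],s['tool_pos'])
E
```

```text
time: 4.75
tool_pos: [0.4829, 0.127, 0.1056]
ee_rot: [0.296, 0.625, 0.666, -0.279]
ft_force: [-0.1, -0.5, -0.6]
width: 0.007
finger_force: 0.0
[ 0.4367047   0.46461312  1.70722534 -0.77507809  1.41489872  0.68172516] [ 0.04679757 -0.74103831 -0.66982999] [0.48354217 0.12655992 0.10671367]
```

View pics/s1.png

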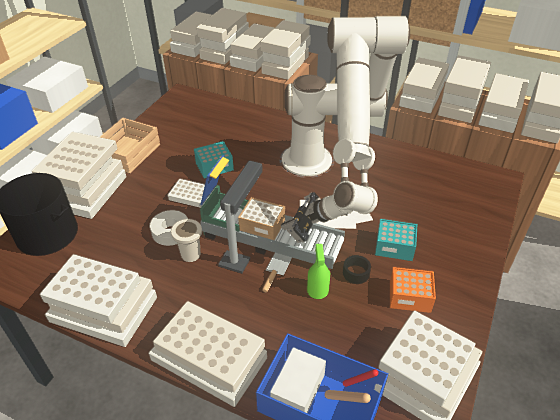

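The picture shows the tool leaning back at (300,215), just behind the carton at (262,215). Pushing on under the heater.

```bash
python3 -m jog '[[1,0.01,-0.1,0,0,0,0],[1,0.01,-0.2,0,0,0,0],[1,0.02,-0.3,0,0,0,0],[1,0.02,-0.4,0,0,0,0],[1,0.03,-0.5,0,0,0,0],[1,0.04,-0.6,0,0,0,0],[1,0.04,-0.7,0,0,0,0],[1,0.05,-0.8,0,0,0,0]]'; python3 -m jog '[[1,0.01,-0.1,0,0,0,0],[1,0.01,-0.2,0,0,0,0],[1,0.02,-0.28,0,0,0,0],[1,0.02,-0.35,0,0,0,0],[1,0.02,-0.42,0,0,0,0],[1,0.02,-0.47,0,0,0,0]]'; python3 - <<'E'
from h import *
s=bot.read_state();print(s['ft_force'],s['tool_pos'],s['q'])
E
```

```text
time: 5.6
tool_pos: [0.4881, 0.0456, 0.1062]
ee_rot: [0.297, 0.625, 0.666, -0.279]
ft_force: [0.1, 1.1, 1.2]
width: -0.002
finger_force: 0.7
time: 6.2
tool_pos: [0.4902, -0.001, 0.1063]
ee_rot: [0.297, 0.625, 0.665, -0.279]
ft_force: [1.5, 1.7, -0.0]
width: 0.003
finger_force: 0.5
[ 1.47060508e+00  1.73229267e+00 -1.37532608e-04] [ 0.49021946 -0.00104467  0.10628676] [ 0.21042525  0.34003564  1.88221123 -0.88879496  1.24732622  0.59302298]
```

```bash
python3 -m jog '[[1,0,-0.03,0,0,0,0],[1,0,-0.06,0,0,0,0],[1,0.01,-0.09,0,0,0,0],[1,0.01,-0.11,0,0,0,0],[1,0.01,-0.13,0,0,0,0],[1,0.01,-0.13,0,0,0,0]]'; python3 -m jog '[[1,0,-0.02,0,0,0,0],[1,0,-0.03,0,0,0,0],[1,0,-0.03,0,0,0,0]]'
```

```text
time: 6.8
tool_pos: [0.4911, -0.0129, 0.1062]
ee_rot: [0.297, 0.626, 0.666, -0.278]
ft_force: [-0.3, 4.9, 0.5]
width: 0.005
finger_force: 2.5
time: 7.1
tool_pos: [0.4912, -0.0137, 0.1061]
ee_rot: [0.296, 0.626, 0.666, -0.277]
ft_force: [-6.4, 19.5, 6.7]
width: 0.005
finger_force: 10.0
```

```bash
python3 -m jog '[[1,0,0.04,0,0,0,0],[1,-0.01,0.14,0,0,0,0],[1,-0.02,0.4,0,0,0,0],[1,-0.04,0.7,0,0,0,0],[1,-0.06,1,0,0,0,0],[1,-0.06,1,0,0,0,0]]'; python3 -m jog '[[1,-0.02,0.3,0.1,0.14,0.009,0],[1,-0.02,0.3,0.2,0.28,0.018,0],[1,-0.02,0.3,0.4,0.42,0.027,0],[1,-0.02,0.3,0.6,0.56,0.036,0],[1,-0.02,0.3,0.8,0.7,0.044,0],[1,-0.02,0.3,1,0.8,0.05,0],[1,-0.02,0.3,1,0.8,0.05,0]]'; python3 -m jog '[[1,0,0,0.3,0,0,0],[1,0,0,0.7,0,0,0],[1,0,0,1,0,0,0],[1,0,0,1,0,0,0]]'; python3 -m jog '[[1,0,0,0.3,0,0,0],[1,0,0,0.5,0,0,0],[1,0,0,0.6,0,0,0],[1,0,0,0.6,0,0,0]]'; python3 - <<'E'
from h import *
f=grab('top','t2.png');P=cloud(f);O=np.array([.4915,-.030]);th=np.radians(3.6);A=np.array([[np.cos(th),np.sin(th)],[-np.sin(th),np.cos(th)]])
L=P.copy();L[...,:2]=(P[...,:2]-O)@A.T
s=bot.read_state();print((s['tool_pos'][:2]-O)@A.T,s['tool_pos'],rot(s['ee_rot'])[:,2])
f2=grab('scene');L2=cloud(f2);L2[...,:2]=(L2[...,:2]-O)@A.T
for l in(L,L2):
    c=(abs(l[...,0])<.052)&(l[...,1]>-.15)&(l[...,1]<.15)&(l[...,2]>.122)&(l[...,2]<.142)
    print(c.sum(),np.percentile(l[c][:,1],[1,5,50,95,99]))
cv2.imwrite('pics/s2.png',cv2.resize(f2['frame'][140:290,140:380],None,fx=3.3,fy=3.3)[...,::-1])
E
```

```text
time: 7.7
tool_pos: [0.4855, 0.0862, 0.1062]
ee_rot: [0.298, 0.624, 0.667, -0.278]
ft_force: [0.1, 0.1, 1.0]
width: 0.004
finger_force: 0.0
time: 8.4
tool_pos: [0.4853, 0.1106, 0.2095]
ee_rot: [0.003, 0.687, 0.727, 0.002]
ft_force: [1.0, 0.1, -0.7]
width: 0.001
finger_force: 0.0
time: 8.8
tool_pos: [0.4848, 0.1136, 0.3095]
ee_rot: [0.003, 0.685, 0.729, 0.001]
ft_force: [0.3, 0.0, 0.2]
width: 0.006
finger_force: 0.0
time: 9.2
tool_pos: [0.4833, 0.1137, 0.3657]
ee_rot: [0.0, 0.685, 0.729, -0.001]
ft_force: [0.2, 0.2, -0.4]
width: 0.006
finger_force: 0.0
[0.00045777 0.14388207] [0.48292243 0.1136269  0.36475813] [-1.91699597e-03 -9.68315876e-04 -9.99997694e-01]
903 [-0.13003245 -0.11286067 -0.07296576 -0.03785543 -0.03432928]
436 [-0.14536868 -0.14124459 -0.10674948 -0.00509621 -0.00304939]
```

View pics/s2.png

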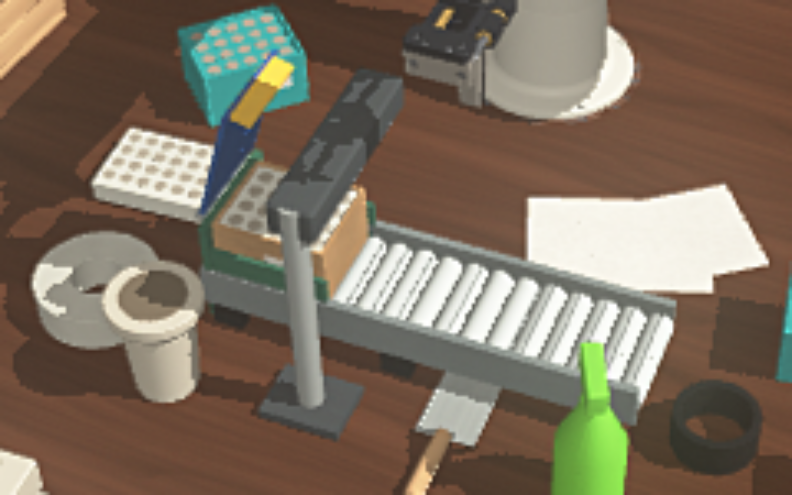

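The carton stands home in the bay at crop (290,220), its rear edge at y ≈ -4 mm. The cover leans open at (245,130). Now over the heater to the back of the cover.

```bash
python3 -m jog '[[1,0.02,-0.4,0.1,0,0,0],[1,0.04,-0.8,0.1,0,0,0],[1,0.06,-1,0.1,0,0,0],[1,0.06,-1,0.1,0,0,0]]'; python3 -m jog '[[1,0.02,-0.4,0,0,0,0],[1,0.04,-0.8,0,0,0,0],[1,0.06,-1,0,0,0,0],[1,0.06,-1,0,0,0,0]]'; python3 -m jog '[[1,0.02,-0.4,0,0,0,0],[1,0.04,-0.8,0,0,0,0],[1,0.06,-1,0,0,0,0],[1,0.06,-1,0,0,0,0]]';  python3 -m jog '[[1,0.02,-0.3,0,0.12,0.008,0],[1,0.02,-0.33,0,0.25,0.016,0],[1,0.02,-0.33,-0.4,0.25,0.016,0],[1,0.02,-0.33,-0.8,0.25,0.016,0],[1,0.02,-0.33,-1,0.25,0.016,0],[1,0.02,-0.33,-1,0.25,0.016,0]]'; python3 - <<'E'
from h import *
O=np.array([.4915,-.030]);th=np.radians(3.6);A=np.array([[np.cos(th),np.sin(th)],[-np.sin(th),np.cos(th)]])
s=bot.read_state();print((s['tool_pos'][:2]-O)@A.T,s['tool_pos'],rot(s['ee_rot'])@[0,0,1],s['q'])
E
```

```text
time: 9.7
tool_pos: [0.4887, 0.0114, 0.3742]
ee_rot: [-0.001, 0.686, 0.727, -0.001]
ft_force: [-0.5, 0.5, 0.1]
width: 0.003
finger_force: 0.0
time: 10.1
tool_pos: [0.4949, -0.0876, 0.3745]
ee_rot: [-0.001, 0.686, 0.728, -0.001]
ft_force: [0.5, 0.8, 0.3]
width: 0.005
finger_force: 0.0
time: 10.5
tool_pos: [0.5011, -0.1868, 0.3749]
ee_rot: [-0.001, 0.685, 0.728, -0.0]
ft_force: [0.3, 0.8, -0.1]
width: 0.006
finger_force: 0.0
time: 11.1
tool_pos: [0.502, -0.216, 0.2724]
ee_rot: [-0.1, 0.678, 0.723, 0.089]
ft_force: [0.1, 0.2, 0.6]
width: 0.005
finger_force: 0.0
[-0.0011733 -0.1862549] [ 0.50202406 -0.21596104  0.2724474 ] [-0.02304397  0.26437257 -0.96414528] [-0.73199784  0.17628369  1.52090683  0.18271985  1.64160739 -0.80033754]
```

```bash
python3 -m jog '[[1,-0.01,0.2,-0.15,0,0,0],[1,-0.03,0.4,-0.29,0,0,0],[1,-0.03,0.5,-0.29,0,0,0],[1,-0.04,0.6,-0.34,0,0,0],[1,-0.05,0.7,-0.42,0,0,0],[1,-0.05,0.78,-0.5,0,0,0],[1,-0.06,0.87,-0.6,0,0,0],[1,-0.06,0.95,-0.72,0,0,0]]'; python3 -m jog '[[1,0,0.04,-0.1,0,0,0],[1,-0.01,0.08,-0.2,0,0,0],[1,-0.01,0.12,-0.28,0,0,0],[1,-0.01,0.14,-0.31,0,0,0],[1,-0.01,0.14,-0.33,0,0,0],[1,-0.01,0.14,-0.33,0,0,0]]'; python3 - <<'E'
from h import *
O=np.array([.4915,-.030]);th=np.radians(3.6);A=np.array([[np.cos(th),np.sin(th)],[-np.sin(th),np.cos(th)]])
s=bot.read_state();print((s['tool_pos'][:2]-O)@A.T,s['tool_pos'],s['ft_force'],s['q'])
f=grab('scene');cv2.imwrite('pics/s3.png',cv2.resize(f['frame'][100:290,140:380],None,fx=3.1,fy=3.1)[...,::-1])
E
```

```text
time: 11.9
tool_pos: [0.4972, -0.1238, 0.2037]
ee_rot: [-0.095, 0.679, 0.722, 0.09]
ft_force: [1.2, -0.3, 2.6]
width: 0.003
finger_force: 1.2
time: 12.5
tool_pos: [0.4959, -0.1104, 0.171]
ee_rot: [-0.096, 0.679, 0.722, 0.089]
ft_force: [0.1, 0.0, -0.7]
width: 0.003
finger_force: 0.0
[-0.00062401 -0.0804808 ] [ 0.49593065 -0.11036117  0.17095751] [ 0.13555365  0.03364529 -0.67279587] [-0.58647764  0.12479482  1.78325325  0.21110694  1.39946813 -0.70193706]
```

View pics/s3.png

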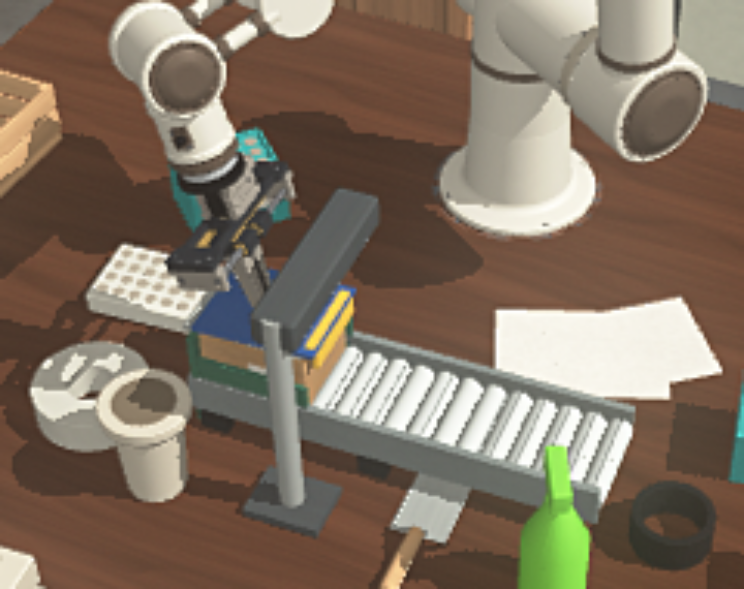

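The cover lies nearly flat with its lip behind the carton's rear edge at (330,325). I'll press down until I feel the stop.

```bash
python3 -m jog '[[1,0,0,-0.02,0,0,0],[1,0,0,-0.04,0,0,0],[1,0,0,-0.05,0,0,0],[1,0,0,-0.05,0,0,0]]'; python3 - <<'E'
from h import *
O=np.array([.4915,-.030]);th=np.radians(3.6);A=np.array([[np.cos(th),np.sin(th)],[-np.sin(th),np.cos(th)]])
for n in('scene','top'):
    f=grab(n);L=cloud(f);L[...,:2]=(L[...,:2]-O)@A.T;H,S,V=cv2.split(cv2.cvtColor(f['frame'],cv2.COLOR_RGB2HSV))
    m=(abs(L[...,0])<.07)&(L[...,1]>-.16)&(L[...,1]<.03)&(H>105)&(H<130)&(S>120)&(L[...,2]>.13)&(L[...,2]<.2)
    q=L[m]; print(n,len(q),np.polyfit(q[:,1],q[:,2],1),np.median(q[:,2]))
E
```

```text
time: 12.95
tool_pos: [0.4965, -0.1106, 0.1674]
ee_rot: [-0.095, 0.679, 0.723, 0.09]
ft_force: [-1.7, 1.7, 6.9]
width: 0.006
finger_force: 3.5
scene 258 [0.0027366 0.1467173] 0.14674333133548
top 682 [-0.00471313  0.14744232] 0.14768509507507477
```

```bash
python3 -m jog '[[1,0,0,-0.01,0,0,0],[1,0,0,-0.02,0,0,0],[1,0,0,-0.02,0,0,0]]'; python3 -m jog '[[1,0,0,0.1,0,0,0],[1,0,-0.1,0.4,0,0,0],[1,0,-0.3,0.8,0,0,0],[1,0,-0.5,1,0,0,0],[1,0,-0.8,1,0,0,0],[1,0,-1,1,0,0,0],[1,0,-1,1,0,0,0]]'; python3 -m jog '[[1,0,-0.3,0.3,0,0,0],[1,0,-0.5,0.6,0,0,0],[1,0,-0.5,0.8,0,0,0],[1,0,-0.5,0.8,0,0,0]]'; python3 - <<'E'
from h import *
O=np.array([.4915,-.030]);th=np.radians(3.6);A=np.array([[np.cos(th),np.sin(th)],[-np.sin(th),np.cos(th)]])
for n in('scene','top'):
    f=grab(n);L=cloud(f);L[...,:2]=(L[...,:2]-O)@A.T;H,S,V=cv2.split(cv2.cvtColor(f['frame'],cv2.COLOR_RGB2HSV))
    m=(abs(L[...,0])<.07)&(L[...,1]>-.16)&(L[...,1]<.03)&(H>105)&(H<130)&(S>120)&(L[...,2]>.13)&(L[...,2]<.2)
    q=L[m]; print(n,len(q),np.polyfit(q[:,1],q[:,2],1),np.median(q[:,2]))
    if n=='scene': cv2.imwrite('pics/s4.png',cv2.resize(f['frame'][100:290,140:380],None,fx=3.1,fy=3.1)[...,::-1])
E
```

```text
time: 13.35
tool_pos: [0.4966, -0.1107, 0.1671]
ee_rot: [-0.095, 0.679, 0.723, 0.09]
ft_force: [-6.2, 1.4, 16.9]
width: 0.003
finger_force: 8.4
time: 14.05
tool_pos: [0.4958, -0.2125, 0.2634]
ee_rot: [-0.096, 0.68, 0.721, 0.089]
ft_force: [0.0, 0.1, -0.1]
width: 0.009
finger_force: 0.0
time: 14.45
tool_pos: [0.497, -0.2608, 0.3466]
ee_rot: [-0.093, 0.679, 0.723, 0.09]
ft_force: [0.3, 0.3, 0.0]
width: 0.007
finger_force: 0.0
scene 344 [0.0022067  0.14637341] 0.14646713085504226
top 1424 [0.00073767 0.14781075] 0.14779334132853506
```

View pics/s4.png

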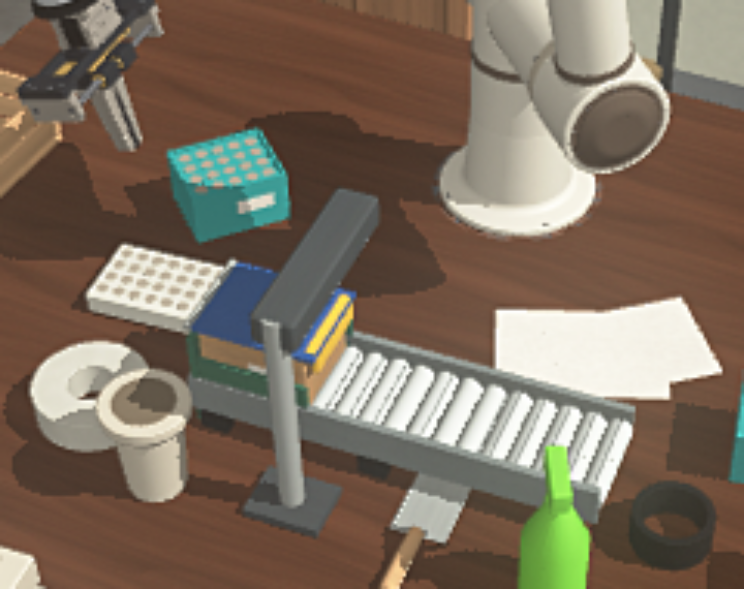

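The cover lies flat at (240,305) with the yellow lip behind the carton's rear edge at (330,325). The robot is clear and the other things haven't moved.

```bash
python3 -c "from workcell import bot; print(bot.sign_off())"
```

```text
the job is handed in; nothing more can be done
None
```

The job is done and handed in: the carton is home against the end stop, the blue cover is flat over it with its lip behind the rear edge, and the robot is clear and left the other things where they were (about 14.5 s on the clock).

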